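# Find the lunch box that has lost its seal plug with a gap gauge

## Robot

A 7-joint arm with a two-finger parallel gripper is mounted at the origin on the work surface. World frame = base frame: x ahead of the robot, y to its left, z up, the work surface at z = 0. Lengths are in m, angles in rad, forces in N, time in s.
With the tool pointing down it reaches from about 0.4 to 0.85 m from the base axis. Payload 10.4 kg.
Tool frame: the origin (TCP) lies between the finger pads; the fingertips stand 11 mm ahead of it and the grasp point (between the pads) lies 8 mm behind it (r.tcp_to_tips is the distance from the TCP to the fingertips, in m); z points along the fingers, y is the line along which they close (so a half turn about z gives the same grasp; the last joint's range is limited). The gripper opens to 87 mm and grips with 3 to 60 N. Pads are 19 mm wide; open, the fingers measure 117 mm over their backs; the gripper's body (75 mm by 190 mm) begins 51 mm behind the grasp point.
Start: joints at [-1.179, 0.332, -0.065, 1.46, 0.022, 1.35, -0.088], TCP at [0.252, 0.572, 0.234] pointing down, gripper open.
Joint ranges: [-2.6, 2.6], [-0.5, 2.12], [-1.47, 1.34], [0.16, 2.42], [-1.27, 4.41], [0.06, 2.06], [-2.6, 2.6]. Speed limits (rad/s): [2.22, 2.22, 2.79, 2.79, 3.14, 3.14, 3.14].

## Interface

Orientations are given as a unit quaternion [x, y, z, w].
In Python, from bench import r gives the robot as it stands. The module is installed in compiled form; this text tells all that it offers.
- The arm moves only by the shell command python3 -m crank 'ROWS' [FORCE]. ROWS is JSON, a list of rows, each an object of numbers: "claw": the closure, from -1 (fully open) to 1 (shut); "dx", "dy", "dz": the shift along the tool's x, y, z each as a share of 3 cm, from -1 to 1; "ax", "ay", "az": the turn, a rotation vector about the tool's x, y, z each as a share of 6 degrees, from -1 to 1. A call has 1 to 8 rows; each row shifts and turns the commanded pose from where the row before left it, along the tool's axes as they then stand; what a row does not reach is not made up. A row lasts 1/12 s, in which the tool goes at most 41.7 mm and 7.16 degrees, less where a joint would pass 70% of its speed; a pose out of reach is approached as far as the arm can. A call with a number of a shift or a turn outside -1 to 1 is refused whole. A call with a gripper value outside its range is refused whole. The fingers move at their own pace and stop on an object; FORCE is the grip in N (left out, the last holds). Time passes only in rows, so rows that do not move let the fingers close. It gives the time, the measured TCP pose, the force, the opening and the grip force at its end, in the units of the state.
- r.read_state(): the state, without advancing time (a new reading comes with each control period).
- r.camera(name): name is "side" or "top"; returns a dict with "color" (420x560x3 uint8, red, green, blue), "mtx" (3x3 intrinsics, pixels), "R" (3x3) and "t" (3): a world point X has camera coordinates R X + t. Camera axes: x right, y down, z forward; pixel columns grow to the right and rows downward; lengths in m; the calibration is good to about 2 mm. A picture is of the moment at which its call begins. There is no depth.
- r.close_job(): hands the job in; it is judged then, once.
The state is a dict: "time": time; "joint_positions": joint angles; "joint_vel": joint speeds; "joint_torque": joint torques, N m; "ee_pos": TCP position; "eef_rot": TCP orientation; "ft_force": force on the tool from outside, world axes, zero at the start; "torque": the same for the moment, N m; "width": finger opening in m; "grip_force": force on a finger pad.
Only numpy, scipy, OpenCV 4.12 (cv2) and the standard library are available. Lean on these libraries where they do the work, as an engineer would, in place of code of your own. Each camera call takes 0.05 s, during which the arm holds its last target. There are 200 camera calls.

## Task

One of the three red lunch boxes has lost the seal plug behind the gap under the front of its lid. Pick up the steel-bladed gauge by its upright wooden handle, slide the blade into the gaps to feel which box lets it right in where the others make it jam, and leave the gauge in that gap, pushed in up to its handle, upright and let go. Do not let the gauge fall over, and leave the mug, bowl, fork, jar and shaker where they are.

Things in the scene. Friction and masses are not known exactly. Their poses are not given: they have to be found in the camera images.
- gauge_grip (a point): The gap gauge, a loose L-shaped tool of 80 to 130 g standing on the bench far left or far right of the boxes: a level steel blade, 4 mm thick, 26 mm wide, and on its rear end an upright wooden handle, 18 mm (x) by 24 mm (y), its top 85 mm above the blade's underside. This point is on the handle's axis, 42.5 mm above the blade's underside. x points along the blade to its tip, z up along the handle.
- gauge_tip (a point): Middle of the front edge of the gauge's blade: 84 mm along x from the handle's axis (75 mm ahead of the handle's front face), 2 mm above the blade's underside. Same axes as gauge_grip.
- box_left: The left one (largest y) of three look-alike red plastic lunch boxes fixed to the bench: 110 mm deep (its x), 100 mm wide (its y), 70 mm high with the lid. Origin at the centre of its underside, z up; x points from the front face (x = -55 mm) inward to the back, roughly away from the robot. Exactly one box, any of the three, lacks its seal plug; the outside hardly shows which.
- box_left_mouth (a point): Centre of the mouth of the left box's gap, in the front face, 54 mm up; axes as the box. The level gap is 46 mm wide, 8 mm tall (z 50 to 58 mm above the bench), 100 mm deep, with rigid floor, sides and roof. In a sound box a fixed, hard red plug 36 mm across stops a blade about 14 mm behind the mouth; in the faulty box the gap is free to the back.
- box_mid: The middle one of three look-alike red plastic lunch boxes fixed to the bench: 110 mm deep (its x), 100 mm wide (its y), 70 mm high with the lid. Origin at the centre of its underside, z up; x points from the front face (x = -55 mm) inward to the back, roughly away from the robot. Exactly one box, any of the three, lacks its seal plug; the outside hardly shows which.
- box_mid_mouth (a point): Centre of the mouth of the middle box's gap, in the front face, 54 mm up; axes as the box. The level gap is 46 mm wide, 8 mm tall (z 50 to 58 mm above the bench), 100 mm deep, with rigid floor, sides and roof. In a sound box a fixed, hard red plug 36 mm across stops a blade about 14 mm behind the mouth; in the faulty box the gap is free to the back.
- box_right: The right one (smallest y) of three look-alike red plastic lunch boxes fixed to the bench: 110 mm deep (its x), 100 mm wide (its y), 70 mm high with the lid. Origin at the centre of its underside, z up; x points from the front face (x = -55 mm) inward to the back, roughly away from the robot. Exactly one box, any of the three, lacks its seal plug; the outside hardly shows which.
- box_right_mouth (a point): Centre of the mouth of the right box's gap, in the front face, 54 mm up; axes as the box. The level gap is 46 mm wide, 8 mm tall (z 50 to 58 mm above the bench), 100 mm deep, with rigid floor, sides and roof. In a sound box a fixed, hard red plug 36 mm across stops a blade about 14 mm behind the mouth; in the faulty box the gap is free to the back.
- mug: Bystander: white ceramic mug, 76 mm across, 88 mm high, handle on its y side, on the opposite side of the bench from the gauge. Origin at the centre of its underside.
- bowl: Bystander: white ceramic bowl, 104 mm across, 42 mm high, in front of the boxes. Origin at the centre of its underside.
- fork: Bystander: stainless steel fork lying flat in front of the boxes, about 185 mm long along its x, 24 mm wide, 4 mm thick. Origin at its middle, on the underside.
- jar: Bystander: glass jar with a steel cap, 48 mm across, 120 mm high, near the robot on the left. Origin at the centre of its underside.
- shaker: Bystander: ceramic shaker with a steel cap, 42 mm across, 115 mm high, near the robot on the right. Origin at the centre of its underside. Fixed equipment up to 240 mm high stands beyond x = 0.75 m and, at the sides, beyond y = +/-0.5 m.
There are look-alikes about, which are no part of the job. Leave any blue or yellow look-alike of the part that bears gauge_grip alone. Leave any green look-alike of the box_mid alone.

How it is judged:
By the outcome, as a careful person would: the job done as asked, in the order asked, and still so for the second after the job is handed in, with the robot touching nothing.
It also fails if it takes over 58 s, if anything falls off the work surface, if the arm or the gripper's body presses on something with over 40 N, if the wrist force passes 120 N, or if a joint passes its speed limit or range.

## Working session

There is one attempt and no reset: what is moved stays moved. The work goes in short steps, Python scripts to look and compute and a shell command to move; the robot and the scene stay as the last step left them, time stands still between calls to the robot, and variables do not carry over. Pictures are saved under pics/ and viewed, at most 10 in all, crops included, and the job is handed in when it is done.

```bash
mkdir -p pics; python3 - <<'E'
from bench import r
import cv2, numpy as np
for n in("side","top"):
    c=r.camera(n); cv2.imwrite(f"pics/{n}0.png",c["color"][:,:,::-1]); print(n,c["mtx"].round(1).tolist(),c["R"].round(3).tolist(),c["t"].round(3).tolist())
s=r.read_state(); print({k:np.round(v,3).tolist() for k,v in s.items()})
E
```

```text
side [[464.4, 0.0, 277.1], [0.0, 464.4, 211.2], [0.0, 0.0, 1.0]] [[0.801, -0.599, -0.008], [-0.44, -0.578, -0.687], [0.407, 0.554, -0.727]] [-0.398, 0.24, 1.159]
top [[449.1, 0.0, 272.2], [0.0, 449.1, 218.0], [0.0, 0.0, 1.0]] [[-0.017, -1.0, 0.002], [-0.994, 0.017, -0.106], [0.106, -0.004, -0.994]] [-0.03, 0.493, 1.355]
{'time': 0.1, 'joint_positions': [-1.179, 0.333, -0.065, 1.461, 0.022, 1.35, -0.088], 'joint_vel': [-0.0, -0.001, -0.001, -0.003, 0.0, 0.001, -0.0], 'joint_torque': [0.001, -62.454, 0.025, -39.072, -0.061, 0.037, 0.0], 'ee_pos': [0.252, 0.572, 0.233], 'eef_rot': [0.206, 0.979, -0.001, -0.0], 'ft_force': [0.349, -0.099, -0.259], 'torque': [-0.007, -0.005, -0.012], 'grip_force': 0.0, 'width': 0.087}
```

View pics/top0.png

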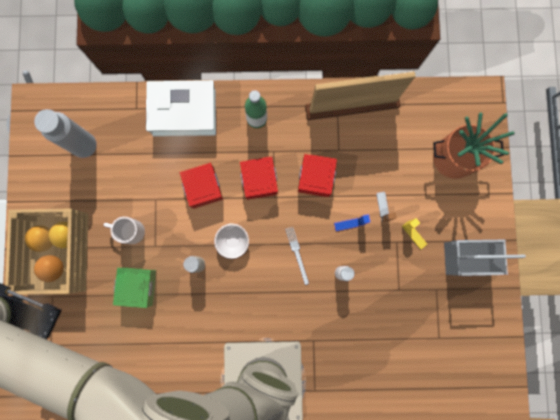

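View pics/side0.png

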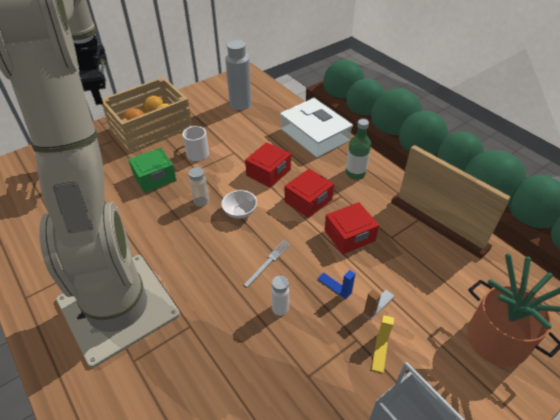

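```bash
cat > h.py <<'E'
import numpy as np, cv2
from bench import r
def ray(c,uv):
    d=c["R"].T@np.linalg.solve(c["mtx"],[uv[0],uv[1],1.]); return -c["R"].T@c["t"],d
def onz(c,uv,z):
    o,d=ray(c,uv); return o+d*(z-o[2])/d[2]
def proj(c,X):
    p=c["mtx"]@(c["R"]@np.array(X)+c["t"]); return p[:2]/p[2]
E
python3 - <<'E'
from h import *
t=r.camera("top");s=r.camera("side")
def crop(c,x,y,w,h,k): return cv2.resize(c["color"][y:y+h,x:x+w,::-1],None,fx=k,fy=k,interpolation=cv2.INTER_CUBIC)
a=crop(t,330,180,100,75,4);b=crop(s,315,255,100,75,4)   # 400x300
c=crop(t,175,145,200,75,4)
cv2.imwrite("pics/crop1.png",np.vstack([np.hstack([a,b]),c]))
hsv=cv2.cvtColor(t["color"],cv2.COLOR_RGB2HSV)
m=(((hsv[...,0]<6)|(hsv[...,0]>172))&(hsv[...,1]>200)&(hsv[...,2]>90)).astype(np.uint8)
for k in cv2.findContours(m,0,2)[0]:
    if cv2.contourArea(k)>300:
        b=cv2.boxPoints(cv2.minAreaRect(k)); print(cv2.contourArea(k),b.round(1).tolist(),[onz(t,p,.07)[:2].round(3).tolist() for p in b])
E
```

```text
(no output)
```

View pics/crop1.png

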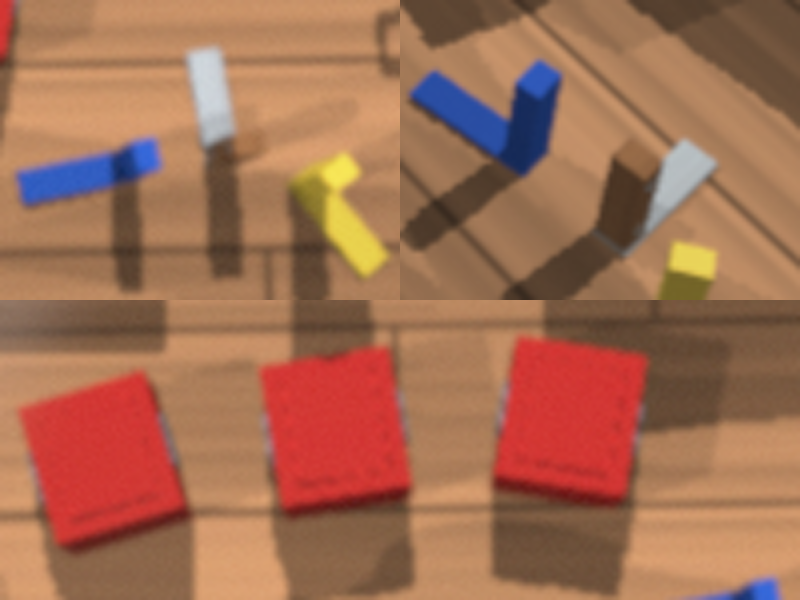

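Candidates seen (top picture): the blue L at (352,223), the yellow L at (416,234), and the steel blade with the brown handle at (382,205). I choose the third, and the crop confirms a grey blade with a wooden handle. Its tip is near (381,192) and its handle foot near (385,216). The three red boxes are at (202,185), (259,177) and (318,174). The green box at (133,288) is the decoy.

```bash
python3 - <<'E'
from h import *
t=r.camera("top");s=r.camera("side")
tip=onz(t,(380.8,192.3),.004); rear=onz(t,(384.6,216),.004)
print("top tip",tip.round(3),"rearvisible",rear.round(3))
print("side tip",onz(s,(390,292.8),.004).round(3),"handle top",onz(s,(374.3,295),.085).round(3), "top-cam handle top",onz(t,(390.5,215.5),.085).round(3))
d=tip-rear; print("yaw",np.degrees(np.arctan2(d[1],d[0])),np.linalg.norm(d))
hsv=cv2.cvtColor(t["color"],cv2.COLOR_RGB2HSV); print(hsv[177,259],hsv[190,259])
m=(((hsv[...,0]<8)|(hsv[...,0]>170))&(hsv[...,1]>150)&(hsv[...,2]>185)).astype(np.uint8); m[:140]=0;m[220:]=0
for k in cv2.findContours(m,0,2)[0]:
    if cv2.contourArea(k)>300:
        q=cv2.minAreaRect(k);b=np.array(sorted(cv2.boxPoints(q).tolist(),key=lambda p:p[1]))
        P=np.array([onz(t,p,.07) for p in b]); f=P[2:].mean(0);k2=P[:2].mean(0);d=k2-f
        print("box px",np.round(q[0],1),"ctr",P.mean(0)[:2].round(4),"front",f[:2].round(4),"back",k2[:2].round(4),"yaw",np.degrees(np.arctan2(d[1],d[0])).round(1),"depth",np.linalg.norm(d).round(3),"width",np.linalg.norm(P[3]-P[2]).round(3))
E
```

```text
top tip [ 0.57  -0.381  0.004] rearvisible [ 0.495 -0.39   0.004]
side tip [ 0.57  -0.381  0.004] handle top [ 0.487 -0.392  0.085] top-cam handle top [ 0.488 -0.387  0.085]
yaw 6.602932752967391 0.07565809957167272
[  0 190 211] [  1 194 198]
box px [199.6 183.4] ctr [0.596 0.178] front [0.5447 0.1627] back [0.6473 0.1933] yaw 16.6 depth 0.107 width 0.098
box px [258.2 175.6] ctr [0.6166 0.0019] front [ 0.5636 -0.007 ] back [0.6696 0.0108] yaw 9.5 depth 0.108 width 0.098
box px [316.8 172.9] ctr [ 0.6222 -0.1744] front [ 0.5695 -0.1643] back [ 0.6748 -0.1845] yaw -10.9 depth 0.107 width 0.098
```

```bash
python3 -m crank '[{"claw":-1,"dx":-1,"dy":-0.7},{"claw":-1,"dx":-1,"dy":-0.7},{"claw":-1,"dx":-1,"dy":-0.7},{"claw":-1,"dx":-1,"dy":-0.7},{"claw":-1,"dx":-1,"dy":-0.7},{"claw":-1,"dx":-1,"dy":-0.7},{"claw":-1,"dx":-1,"dy":-0.7},{"claw":-1,"dx":-1,"dy":-0.7}]' 40
python3 -m crank '[{"claw":-1,"dx":-1,"dy":-0.7},{"claw":-1,"dx":-1,"dy":-0.7},{"claw":-1,"dx":-0.43,"dy":-0.97},{"claw":-1,"dx":-0.43,"dy":-0.97},{"claw":-1,"dx":-0.43,"dy":-0.97},{"claw":-1,"dx":-0.43,"dy":-0.97},{"claw":-1,"dx":-0.43,"dy":-0.97},{"claw":-1,"dx":-0.43,"dy":-0.97}]'
python3 -m crank '[{"claw":-1,"dx":-0.43,"dy":-0.97,"az":1},{"claw":-1,"az":1},{"claw":-1,"az":1},{"claw":-1,"az":1},{"claw":-1,"az":1},{"claw":-1,"az":1},{"claw":-1,"az":1},{"claw":-1,"az":1}]'
```

```text
invalid input at $[0]: expected keys claw, dx, dy, dz, ax, ay, az
invalid input at $[0]: expected keys claw, dx, dy, dz, ax, ay, az
invalid input at $[0]: expected keys claw, dx, dy, dz, ax, ay, az
```

```bash
python3 -m crank '[{"claw":-1,"dx":-1,"dy":-0.7,"dz":0,"ax":0,"ay":0,"az":0},{"claw":-1,"dx":-1,"dy":-0.7,"dz":0,"ax":0,"ay":0,"az":0},{"claw":-1,"dx":-1,"dy":-0.7,"dz":0,"ax":0,"ay":0,"az":0},{"claw":-1,"dx":-1,"dy":-0.7,"dz":0,"ax":0,"ay":0,"az":0},{"claw":-1,"dx":-1,"dy":-0.7,"dz":0,"ax":0,"ay":0,"az":0},{"claw":-1,"dx":-1,"dy":-0.7,"dz":0,"ax":0,"ay":0,"az":0},{"claw":-1,"dx":-1,"dy":-0.7,"dz":0,"ax":0,"ay":0,"az":0},{"claw":-1,"dx":-1,"dy":-0.7,"dz":0,"ax":0,"ay":0,"az":0}]' 40
python3 -m crank '[{"claw":-1,"dx":-1,"dy":-0.7,"dz":0,"ax":0,"ay":0,"az":0},{"claw":-1,"dx":-1,"dy":-0.7,"dz":0,"ax":0,"ay":0,"az":0},{"claw":-1,"dx":-0.43,"dy":-0.97,"dz":0,"ax":0,"ay":0,"az":0},{"claw":-1,"dx":-0.43,"dy":-0.97,"dz":0,"ax":0,"ay":0,"az":0},{"claw":-1,"dx":-0.43,"dy":-0.97,"dz":0,"ax":0,"ay":0,"az":0},{"claw":-1,"dx":-0.43,"dy":-0.97,"dz":0,"ax":0,"ay":0,"az":0},{"claw":-1,"dx":-0.43,"dy":-0.97,"dz":0,"ax":0,"ay":0,"az":0},{"claw":-1,"dx":-0.43,"dy":-0.97,"dz":0,"ax":0,"ay":0,"az":0}]'
python3 -m crank '[{"claw":-1,"dx":-0.43,"dy":-0.97,"dz":0,"ax":0,"ay":0,"az":1},{"claw":-1,"dx":0,"dy":0,"dz":0,"ax":0,"ay":0,"az":1},{"claw":-1,"dx":0,"dy":0,"dz":0,"ax":0,"ay":0,"az":1},{"claw":-1,"dx":0,"dy":0,"dz":0,"ax":0,"ay":0,"az":1},{"claw":-1,"dx":0,"dy":0,"dz":0,"ax":0,"ay":0,"az":1},{"claw":-1,"dx":0,"dy":0,"dz":0,"ax":0,"ay":0,"az":1},{"claw":-1,"dx":0,"dy":0,"dz":0,"ax":0,"ay":0,"az":1},{"claw":-1,"dx":0,"dy":0,"dz":0,"ax":0,"ay":0,"az":1}]'
```

```text
time: 0.97
ee_pos: [0.4044, 0.3199, 0.2337]
eef_rot: [0.206, 0.979, 0.0, 0.0]
ft_force: [1.4, 0.4, 0.0]
width: 0.0871
grip_force: 0.0
time: 1.63
ee_pos: [0.442, 0.0664, 0.2337]
eef_rot: [0.206, 0.979, 0.0, 0.0]
ft_force: [0.7, -1.1, -0.3]
width: 0.087
grip_force: 0.0
time: 2.3
ee_pos: [0.4423, 0.0361, 0.2336]
eef_rot: [0.588, 0.809, 0.0, 0.0]
ft_force: [0.5, -0.7, -0.3]
width: 0.0874
grip_force: 0.0
```

```bash
python3 -m crank '[{"claw":-1,"dx":0,"dy":0,"dz":0,"ax":0,"ay":0,"az":1},{"claw":-1,"dx":0,"dy":0,"dz":0,"ax":0,"ay":0,"az":1},{"claw":-1,"dx":0,"dy":0,"dz":0,"ax":0,"ay":0,"az":1},{"claw":-1,"dx":0,"dy":0,"dz":0,"ax":0,"ay":0,"az":1},{"claw":-1,"dx":0,"dy":0,"dz":0,"ax":0,"ay":0,"az":1},{"claw":-1,"dx":0,"dy":0,"dz":0,"ax":0,"ay":0,"az":1},{"claw":-1,"dx":0,"dy":0,"dz":0,"ax":0,"ay":0,"az":1},{"claw":-1,"dx":0,"dy":0,"dz":0,"ax":0,"ay":0,"az":1}]' >/dev/null
python3 -m crank '[{"claw":-1,"dx":0,"dy":0,"dz":0,"ax":0,"ay":0,"az":1},{"claw":-1,"dx":0,"dy":0,"dz":0,"ax":0,"ay":0,"az":1},{"claw":-1,"dx":0,"dy":0,"dz":0,"ax":0,"ay":0,"az":1},{"claw":-1,"dx":0,"dy":0,"dz":0,"ax":0,"ay":0,"az":1},{"claw":-1,"dx":0,"dy":0,"dz":0,"ax":0,"ay":0,"az":1},{"claw":-1,"dx":0,"dy":0,"dz":0,"ax":0,"ay":0,"az":1},{"claw":-1,"dx":0,"dy":0,"dz":0,"ax":0,"ay":0,"az":1},{"claw":-1,"dx":0,"dy":0,"dz":0,"ax":0,"ay":0,"az":1}]'
python3 -m crank '[{"claw":-1,"dx":0,"dy":0,"dz":0,"ax":0,"ay":0,"az":0.8},{"claw":-1,"dx":0,"dy":0,"dz":0,"ax":0,"ay":0,"az":0}]'
cat >> h.py <<'E'
from scipy.spatial.transform import Rotation as Ro
def togo(p,yaw=None):
    "tool-axis shifts to p in units of 3 cm, and turn about tool z in units of 6 deg to yaw (deg)"
    s=r.read_state(); R=Ro.from_quat(s["eef_rot"]).as_matrix()
    y=np.degrees(np.arctan2(R[1,0],R[0,0]))
    print("d",(R.T@(np.array(p)-s["ee_pos"])/.03).round(2),"yaw",y.round(2),"az",None if yaw is None else round((y-yaw)/6,2),"tilt",R[:2,2].round(4),"F",np.round(s["ft_force"],1),"t",s["time"],"j7",round(s["joint_positions"][6],2),"pos",np.round(s["ee_pos"],4),"w",s["width"],s["grip_force"])
E
python3 -c "
from h import *
togo([.487,-.391,.234],7)"
```

```text
time: 3.63
ee_pos: [0.4423, 0.0361, 0.2336]
eef_rot: [0.995, 0.104, 0.0, -0.0]
ft_force: [0.1, -0.4, 0.6]
width: 0.0873
grip_force: 0.0
time: 3.8
ee_pos: [0.4423, 0.0361, 0.2336]
eef_rot: [0.998, 0.063, 0.0, -0.0]
ft_force: [-0.4, 0.4, -1.0]
width: 0.0869
grip_force: 0.0
d [-0.31 14.31 -0.02] yaw 7.2 az 0.03 tilt [0.0001 0.0001] F [-0.4  0.4 -1. ] t 3.8 j7 -1.65 pos [0.4423 0.0361 0.2336] w 0.08686280581702292 0.0
```

```bash
python3 -m crank '[{"claw":-1,"dx":0,"dy":1,"dz":0,"ax":0,"ay":0,"az":0},{"claw":-1,"dx":0,"dy":1,"dz":0,"ax":0,"ay":0,"az":0},{"claw":-1,"dx":0,"dy":1,"dz":0,"ax":0,"ay":0,"az":0},{"claw":-1,"dx":0,"dy":1,"dz":0,"ax":0,"ay":0,"az":0},{"claw":-1,"dx":0,"dy":1,"dz":0,"ax":0,"ay":0,"az":0},{"claw":-1,"dx":0,"dy":1,"dz":0,"ax":0,"ay":0,"az":0},{"claw":-1,"dx":0,"dy":1,"dz":0,"ax":0,"ay":0,"az":0},{"claw":-1,"dx":0,"dy":1,"dz":0,"ax":0,"ay":0,"az":0}]' >/dev/null
python3 -m crank '[{"claw":-1,"dx":0,"dy":1,"dz":0,"ax":0,"ay":0,"az":0},{"claw":-1,"dx":0,"dy":1,"dz":0,"ax":0,"ay":0,"az":0},{"claw":-1,"dx":0,"dy":1,"dz":0,"ax":0,"ay":0,"az":0},{"claw":-1,"dx":0,"dy":1,"dz":0,"ax":0,"ay":0,"az":0},{"claw":-1,"dx":0,"dy":1,"dz":0,"ax":0,"ay":0,"az":0},{"claw":-1,"dx":-0.3,"dy":1,"dz":0,"ax":0,"ay":0,"az":0},{"claw":-1,"dx":0,"dy":0.3,"dz":0,"ax":0,"ay":0,"az":0},{"claw":-1,"dx":0,"dy":0,"dz":0,"ax":0,"ay":0,"az":0}]' >/dev/null
python3 -c "
from h import *
togo([.487,-.391,.234],7)
t=r.camera('top');s=r.camera('side')
f=lambda c,x,y:cv2.resize(c['color'][y:y+75,x:x+100,::-1],None,fx=4,fy=4,interpolation=2)
cv2.imwrite('pics/above.png',np.hstack([f(t,340,170),f(s,315,235)]))"
```

```text
d [-0.01 -0.08 -0.03] yaw 7.34 az 0.06 tilt [-0.0013 -0.0013] F [-0.5 -0.  -0.1] t 5.1333 j7 -0.66 pos [ 0.4875 -0.3933  0.2332] w 0.08702386847155291 0.0
```

View pics/above.png

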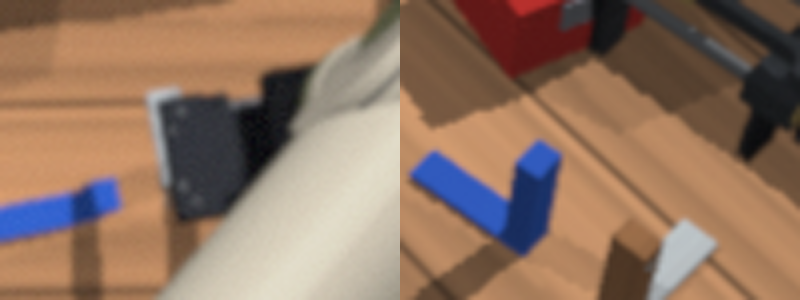

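```bash
python3 -m crank '[{"claw":-0.15,"dx":0,"dy":-0.08,"dz":0.8,"ax":0,"ay":0,"az":0},{"claw":-0.15,"dx":0,"dy":0,"dz":0.8,"ax":0,"ay":0,"az":0},{"claw":-0.15,"dx":0,"dy":0,"dz":0.8,"ax":0,"ay":0,"az":0},{"claw":-0.15,"dx":0,"dy":0,"dz":0,"ax":0,"ay":0,"az":0}]'
python3 - <<'E'
from h import *
togo([.487,-.391,.0405],7)
t=r.camera('top')
for n,p in(("blue",(367,219)),("yellow",(416.5,222))): print(n,onz(t,p,.085).round(3))
f=lambda c,x,y:cv2.resize(c['color'][y:y+90,x:x+120,::-1],None,fx=5,fy=5,interpolation=2)
cv2.imwrite('pics/low.png',f(r.camera('side'),315,235))
E
```

```text
time: 5.57
ee_pos: [0.4879, -0.3842, 0.1571]
eef_rot: [0.998, 0.067, -0.002, -0.002]
ft_force: [0.0, 0.0, 0.2]
width: 0.0685
grip_force: 0.0
d [-0.04  0.24  3.89] yaw 7.66 az 0.11 tilt [-0.005   0.0046] F [0.  0.  0.2] t 5.5667 j7 -0.65 pos [ 0.4879 -0.3842  0.1571] w 0.06845170722553082 0.0
blue [ 0.478 -0.317  0.085]
yellow [ 0.467 -0.462  0.085]
```

View pics/low.png

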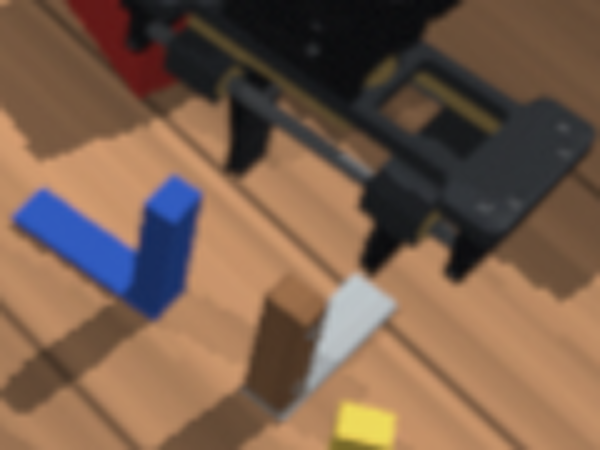

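```bash
python3 -m crank '[{"claw":-0.15,"dx":0,"dy":0,"dz":0,"ax":0,"ay":0,"az":0},{"claw":-0.15,"dx":0,"dy":0,"dz":0,"ax":0,"ay":0,"az":0},{"claw":-0.15,"dx":0,"dy":0,"dz":0,"ax":0,"ay":0,"az":0},{"claw":-0.15,"dx":0,"dy":0,"dz":0,"ax":0,"ay":0,"az":0}]'
python3 -c "
from h import *
togo([.487,-.391,.0405],7);print(r.read_state()['joint_positions'])"
```

```text
time: 6.0
ee_pos: [0.489, -0.3883, 0.1625]
eef_rot: [0.998, 0.065, 0.001, 0.0]
ft_force: [-0.1, -0.6, -0.4]
width: 0.0507
grip_force: 0.0
d [-0.08  0.08  4.07] yaw 7.44 az 0.07 tilt [ 0.0014 -0.0005] F [-0.1 -0.6 -0.4] t 6.0 j7 -0.65 pos [ 0.489  -0.3883  0.1625] w 0.05067437813766539 0.0
[ 0.11240482  0.42475628  0.63292323  1.58529358 -0.26342968  1.21673414
 -0.64638788]
```

```bash
python3 -m crank '[{"claw":-0.15,"dx":-0.08,"dy":0.08,"dz":0.6,"ax":0,"ay":0,"az":0},{"claw":-0.15,"dx":0,"dy":0,"dz":0.7,"ax":0,"ay":0,"az":0},{"claw":-0.15,"dx":0,"dy":0,"dz":0.7,"ax":0,"ay":0,"az":0},{"claw":-0.15,"dx":0,"dy":0,"dz":0.7,"ax":0,"ay":0,"az":0},{"claw":-0.15,"dx":0,"dy":0,"dz":0.7,"ax":0,"ay":0,"az":0},{"claw":-0.15,"dx":0,"dy":0,"dz":0.6,"ax":0,"ay":0,"az":0},{"claw":-0.15,"dx":0,"dy":0,"dz":0,"ax":0,"ay":0,"az":0},{"claw":-0.15,"dx":0,"dy":0,"dz":0,"ax":0,"ay":0,"az":0}]'
python3 -c "
from h import *
togo([.487,-.391,.0405],7)"
```

```text
time: 6.67
ee_pos: [0.4863, -0.3907, 0.0415]
eef_rot: [0.998, 0.065, -0.001, -0.0]
ft_force: [-0.9, -0.1, 0.4]
width: 0.05
grip_force: 0.0
d [0.02 0.01 0.03] yaw 7.43 az 0.07 tilt [-0.0011  0.0005] F [-0.9 -0.1  0.4] t 6.6667 j7 -0.58 pos [ 0.4863 -0.3907  0.0415] w 0.049950407455063524 0.0
```

Close on the handle and look.

```bash
python3 -m crank '[{"claw":1,"dx":0,"dy":0,"dz":0.03,"ax":0,"ay":0,"az":0},{"claw":1,"dx":0,"dy":0,"dz":0,"ax":0,"ay":0,"az":0},{"claw":1,"dx":0,"dy":0,"dz":0,"ax":0,"ay":0,"az":0},{"claw":1,"dx":0,"dy":0,"dz":0,"ax":0,"ay":0,"az":0},{"claw":1,"dx":0,"dy":0,"dz":0,"ax":0,"ay":0,"az":0},{"claw":1,"dx":0,"dy":0,"dz":0,"ax":0,"ay":0,"az":0},{"claw":1,"dx":0,"dy":0,"dz":0,"ax":0,"ay":0,"az":0},{"claw":1,"dx":0,"dy":0,"dz":0,"ax":0,"ay":0,"az":0}]' 40
python3 -c "
from h import *
togo([.487,-.391,.15])
cv2.imwrite('pics/grip.png',cv2.resize(r.camera('side')['color'][215:335,300:460,::-1],None,fx=4,fy=4,interpolation=2))"
```

```text
time: 7.33
ee_pos: [0.4868, -0.3908, 0.0411]
eef_rot: [0.998, 0.065, 0.0, 0.0]
ft_force: [-1.6, 1.5, 5.4]
width: 0.0237
grip_force: 40.0
d [ 0.01  0.01 -3.63] yaw 7.44 az None tilt [ 0.0006 -0.0001] F [-1.6  1.5  5.4] t 7.3333 j7 -0.58 pos [ 0.4868 -0.3908  0.0411] w 0.02372898887633085 39.99135418329388
```

View pics/grip.png

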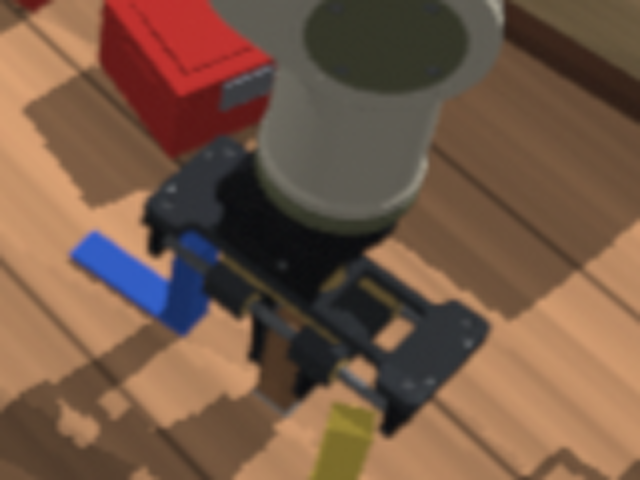

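```bash
python3 -m crank '[{"claw":1,"dx":0,"dy":0,"dz":-0.3,"ax":0,"ay":0,"az":0},{"claw":1,"dx":0,"dy":0,"dz":-0.7,"ax":0,"ay":0,"az":0},{"claw":1,"dx":0,"dy":0,"dz":-0.8,"ax":0,"ay":0,"az":0},{"claw":1,"dx":0,"dy":0,"dz":-0.8,"ax":0,"ay":0,"az":0},{"claw":1,"dx":0,"dy":0,"dz":-0.7,"ax":0,"ay":0,"az":0},{"claw":1,"dx":0,"dy":0,"dz":-0.3,"ax":0,"ay":0,"az":0.3},{"claw":1,"dx":0,"dy":0,"dz":0,"ax":0,"ay":0,"az":1},{"claw":1,"dx":0,"dy":0,"dz":0,"ax":0,"ay":0,"az":1}]'
python3 -m crank '[{"claw":1,"dx":0,"dy":0,"dz":0,"ax":0,"ay":0,"az":0.75},{"claw":1,"dx":0,"dy":0,"dz":0,"ax":0,"ay":0,"az":0}]'
python3 -c "
from h import *
togo([.466,-.144,.15],-10.9)"
```

```text
time: 8.05
ee_pos: [0.4867, -0.391, 0.1499]
eef_rot: [0.998, -0.058, 0.001, 0.0]
ft_force: [-0.1, 0.1, -0.7]
width: 0.0237
grip_force: 40.0
time: 8.22
ee_pos: [0.4864, -0.3907, 0.1489]
eef_rot: [0.995, -0.097, -0.0, -0.0]
ft_force: [0.3, -1.2, -1.9]
width: 0.024
grip_force: 40.0
d [-2.25 -7.94 -0.04] yaw -11.08 az -0.03 tilt [-0.0002  0.    ] F [ 0.3 -1.2 -1.9] t 8.2167 j7 -0.93 pos [ 0.4864 -0.3907  0.1489] w 0.023988733661600925 39.99226220883429
```

```bash
python3 -m crank '[{"claw":1,"dx":-0.4,"dy":-0.6,"dz":0,"ax":0,"ay":0,"az":0},{"claw":1,"dx":-0.4,"dy":-0.9,"dz":0,"ax":0,"ay":0,"az":0},{"claw":1,"dx":-0.4,"dy":-1,"dz":0,"ax":0,"ay":0,"az":0},{"claw":1,"dx":-0.4,"dy":-1,"dz":0,"ax":0,"ay":0,"az":0},{"claw":1,"dx":-0.3,"dy":-1,"dz":0,"ax":0,"ay":0,"az":0},{"claw":1,"dx":-0.2,"dy":-1,"dz":0,"ax":0,"ay":0,"az":0},{"claw":1,"dx":-0.15,"dy":-1,"dz":0,"ax":0,"ay":0,"az":0},{"claw":1,"dx":0,"dy":-0.9,"dz":0,"ax":0,"ay":0,"az":0}]'
python3 -m crank '[{"claw":1,"dx":0,"dy":-0.5,"dz":0,"ax":0,"ay":0,"az":0},{"claw":1,"dx":0,"dy":0,"dz":0.7,"ax":0,"ay":0,"az":0},{"claw":1,"dx":0,"dy":0,"dz":0.7,"ax":0,"ay":0,"az":0},{"claw":1,"dx":0,"dy":0,"dz":0.4,"ax":0,"ay":0,"az":0},{"claw":1,"dx":0,"dy":0,"dz":0,"ax":0,"ay":0,"az":0},{"claw":1,"dx":0,"dy":0,"dz":0,"ax":0,"ay":0,"az":0}]'
python3 -c "
from h import *
togo([.466,-.144,.093],-10.9)
f=lambda c,x,y:cv2.resize(c['color'][y:y+100,x:x+100,::-1],None,fx=4,fy=4,interpolation=2)
cv2.imwrite('pics/pre.png',np.hstack([f(r.camera('top'),270,140),f(r.camera('side'),290,190)]))"
```

```text
time: 8.88
ee_pos: [0.4614, -0.1582, 0.1489]
eef_rot: [0.996, -0.093, 0.0, -0.0]
ft_force: [1.8, 0.0, -2.5]
width: 0.024
grip_force: 40.0
time: 9.38
ee_pos: [0.4646, -0.1454, 0.0947]
eef_rot: [0.996, -0.094, -0.0, 0.0]
ft_force: [0.4, 0.3, -0.8]
width: 0.0239
grip_force: 40.0
d [ 0.04 -0.06  0.06] yaw -10.78 az 0.02 tilt [-0.001  -0.0002] F [ 0.4  0.3 -0.8] t 9.3833 j7 -1.44 pos [ 0.4646 -0.1454  0.0947] w 0.023936322527998533 39.99097712337971
```

View pics/pre.png

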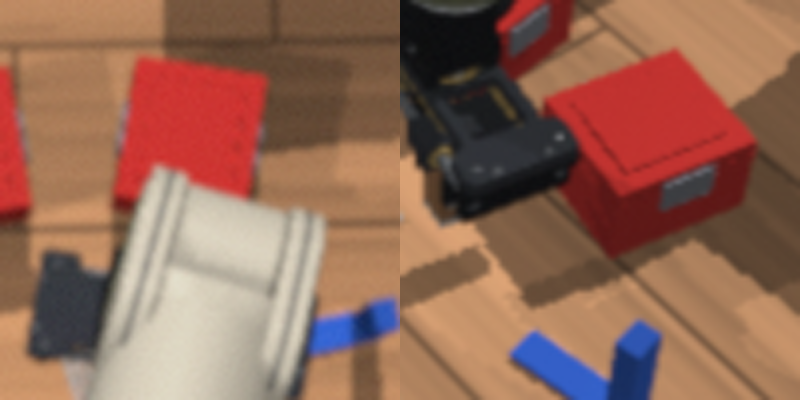

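The gripper stands square in front of the right box at the right height. The blade is hidden under the hand, so I go on by feel.

```bash
python3 -m crank '[{"claw":1,"dx":0.04,"dy":-0.06,"dz":0.06,"ax":0,"ay":0,"az":0},{"claw":1,"dx":0.15,"dy":0,"dz":0,"ax":0,"ay":0,"az":0},{"claw":1,"dx":0.15,"dy":0,"dz":0,"ax":0,"ay":0,"az":0},{"claw":1,"dx":0.15,"dy":0,"dz":0,"ax":0,"ay":0,"az":0},{"claw":1,"dx":0.15,"dy":0,"dz":0,"ax":0,"ay":0,"az":0},{"claw":1,"dx":0.15,"dy":0,"dz":0,"ax":0,"ay":0,"az":0},{"claw":1,"dx":0.1,"dy":0,"dz":0,"ax":0,"ay":0,"az":0},{"claw":1,"dx":0,"dy":0,"dz":0,"ax":0,"ay":0,"az":0}]'
python3 -c "
from h import *
togo([.5,-.15,.093],-10.9)"
```

```text
time: 10.15
ee_pos: [0.4921, -0.1487, 0.0928]
eef_rot: [0.996, -0.095, 0.0, 0.0]
ft_force: [0.2, 0.9, -1.1]
width: 0.0236
grip_force: 40.0
d [ 0.27 -0.01 -0.01] yaw -10.86 az 0.01 tilt [ 0.0001 -0.0004] F [ 0.2  0.9 -1.1] t 10.15 j7 -1.41 pos [ 0.4921 -0.1487  0.0928] w 0.02362282161908399 39.9909782409668
```

```bash
python3 -m crank '[{"claw":1,"dx":0.1,"dy":0,"dz":0,"ax":0,"ay":0,"az":0},{"claw":1,"dx":0.1,"dy":0,"dz":0,"ax":0,"ay":0,"az":0},{"claw":1,"dx":0,"dy":0,"dz":0,"ax":0,"ay":0,"az":0}]'
python3 -m crank '[{"claw":1,"dx":0.1,"dy":0,"dz":0,"ax":0,"ay":0,"az":0},{"claw":1,"dx":0,"dy":0,"dz":0,"ax":0,"ay":0,"az":0}]'
python3 -m crank '[{"claw":1,"dx":0.1,"dy":0,"dz":0,"ax":0,"ay":0,"az":0},{"claw":1,"dx":0,"dy":0,"dz":0,"ax":0,"ay":0,"az":0}]'
```

```text
time: 10.4
ee_pos: [0.4979, -0.1497, 0.0929]
eef_rot: [0.996, -0.095, 0.0, 0.0]
ft_force: [0.6, 0.0, -0.9]
width: 0.0235
grip_force: 40.0
time: 10.57
ee_pos: [0.5007, -0.1503, 0.0928]
eef_rot: [0.996, -0.095, 0.0, 0.0]
ft_force: [-0.1, -0.4, -1.1]
width: 0.0236
grip_force: 40.0
time: 10.73
ee_pos: [0.5037, -0.1508, 0.0929]
eef_rot: [0.996, -0.095, 0.0, -0.0]
ft_force: [-0.6, 1.0, -0.9]
width: 0.0237
grip_force: 40.0
```

```bash
python3 -m crank '[{"claw":1,"dx":0.1,"dy":0,"dz":0,"ax":0,"ay":0,"az":0},{"claw":1,"dx":0,"dy":0,"dz":0,"ax":0,"ay":0,"az":0}]'
python3 -m crank '[{"claw":1,"dx":0.1,"dy":0,"dz":0,"ax":0,"ay":0,"az":0},{"claw":1,"dx":0.1,"dy":0,"dz":0,"ax":0,"ay":0,"az":0},{"claw":1,"dx":0,"dy":0,"dz":0,"ax":0,"ay":0,"az":0}]'
```

```text
time: 10.9
ee_pos: [0.5067, -0.1514, 0.0929]
eef_rot: [0.996, -0.095, 0.0, -0.0]
ft_force: [-0.1, -0.3, -0.8]
width: 0.0235
grip_force: 40.0
time: 11.15
ee_pos: [0.5128, -0.1525, 0.0929]
eef_rot: [0.996, -0.095, 0.0, 0.0]
ft_force: [-0.3, -0.3, -1.1]
width: 0.0237
grip_force: 40.0
```

No jam at about 27 mm, well past where a plug would stop it. I push on.

```bash
python3 -m crank '[{"claw":1,"dx":0.15,"dy":0,"dz":0,"ax":0,"ay":0,"az":0},{"claw":1,"dx":0.15,"dy":0,"dz":0,"ax":0,"ay":0,"az":0},{"claw":1,"dx":0.15,"dy":0,"dz":0,"ax":0,"ay":0,"az":0},{"claw":1,"dx":0.15,"dy":0,"dz":0,"ax":0,"ay":0,"az":0},{"claw":1,"dx":0,"dy":0,"dz":0,"ax":0,"ay":0,"az":0}]'
python3 -m crank '[{"claw":1,"dx":0.15,"dy":0,"dz":0,"ax":0,"ay":0,"az":0},{"claw":1,"dx":0.15,"dy":0,"dz":0,"ax":0,"ay":0,"az":0},{"claw":1,"dx":0.15,"dy":0,"dz":0,"ax":0,"ay":0,"az":0},{"claw":1,"dx":0.15,"dy":0,"dz":0,"ax":0,"ay":0,"az":0},{"claw":1,"dx":0,"dy":0,"dz":0,"ax":0,"ay":0,"az":0}]'
python3 -c "
from h import *
togo([.5594,-.1623,.0911],-10.9)
f=lambda c,x,y:cv2.resize(c['color'][y:y+100,x:x+100,::-1],None,fx=4,fy=4,interpolation=2)
cv2.imwrite('pics/in.png',np.hstack([f(r.camera('top'),270,140),f(r.camera('side'),290,180)]))"
```

```text
time: 11.57
ee_pos: [0.5307, -0.156, 0.0928]
eef_rot: [0.996, -0.095, 0.0, 0.0]
ft_force: [-0.6, -0.1, -0.8]
width: 0.0238
grip_force: 40.0
time: 11.98
ee_pos: [0.5484, -0.1594, 0.0928]
eef_rot: [0.996, -0.095, 0.0, 0.0]
ft_force: [-0.7, -0.3, -0.5]
width: 0.0237
grip_force: 40.0
d [0.38 0.03 0.06] yaw -10.85 az 0.01 tilt [ 0.0004 -0.0003] F [-0.7 -0.3 -0.5] t 11.9833 j7 -1.37 pos [ 0.5484 -0.1594  0.0928] w 0.023650148900279444 39.99099086970091
```

View pics/in.png

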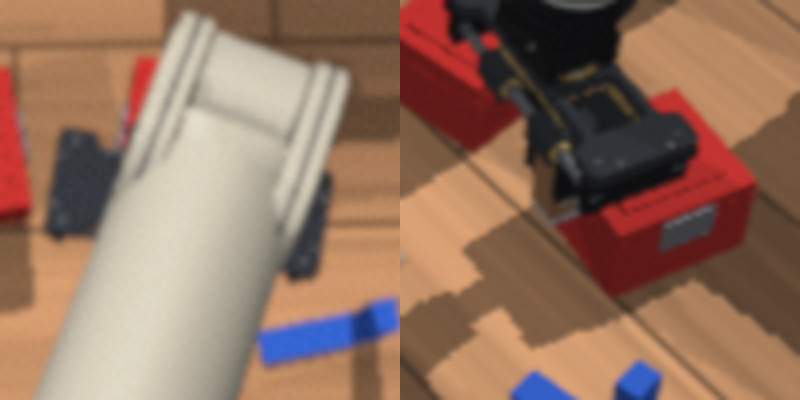

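The handle stands at side-crop (545,190), just in front of the right box, with the blade inside the gap. About 11 mm is left, so I advance in small steps until the handle touches.

```bash
python3 -m crank '[{"claw":1,"dx":0.1,"dy":0,"dz":0,"ax":0,"ay":0,"az":0},{"claw":1,"dx":0.1,"dy":0,"dz":0,"ax":0,"ay":0,"az":0},{"claw":1,"dx":0.07,"dy":0,"dz":0,"ax":0,"ay":0,"az":0},{"claw":1,"dx":0,"dy":0,"dz":0,"ax":0,"ay":0,"az":0}]'
python3 -m crank '[{"claw":1,"dx":0.05,"dy":0,"dz":0,"ax":0,"ay":0,"az":0},{"claw":1,"dx":0,"dy":0,"dz":0,"ax":0,"ay":0,"az":0}]'
```

```text
time: 12.42
ee_pos: [0.5559, -0.1609, 0.0929]
eef_rot: [0.996, -0.095, 0.0, 0.0]
ft_force: [-0.3, 0.5, -0.8]
width: 0.0241
grip_force: 40.0
time: 12.58
ee_pos: [0.5571, -0.1611, 0.0928]
eef_rot: [0.996, -0.095, 0.0, -0.0]
ft_force: [-0.8, 0.3, -1.0]
width: 0.0238
grip_force: 40.0
```

```bash
python3 -m crank '[{"claw":1,"dx":0.05,"dy":0,"dz":0,"ax":0,"ay":0,"az":0},{"claw":1,"dx":0,"dy":0,"dz":0,"ax":0,"ay":0,"az":0}]'
```

```text
time: 12.75
ee_pos: [0.5575, -0.1613, 0.0926]
eef_rot: [0.995, -0.095, -0.001, -0.0]
ft_force: [-4.8, 1.6, 2.6]
width: 0.0238
grip_force: 40.0
```

```bash
python3 -m crank '[{"claw":1,"dx":0,"dy":0,"dz":0.03,"ax":0,"ay":0,"az":0},{"claw":1,"dx":0,"dy":0,"dz":0.02,"ax":0,"ay":0,"az":0},{"claw":1,"dx":0,"dy":0,"dz":0,"ax":0,"ay":0,"az":0}]'
```

```text
time: 13.0
ee_pos: [0.5575, -0.1613, 0.0913]
eef_rot: [0.995, -0.095, -0.001, -0.0]
ft_force: [-6.1, 1.4, 4.3]
width: 0.0238
grip_force: 40.0
```

```bash
python3 -m crank '[{"claw":-0.15,"dx":0,"dy":0,"dz":0,"ax":0,"ay":0,"az":0},{"claw":-0.15,"dx":0,"dy":0,"dz":0,"ax":0,"ay":0,"az":0},{"claw":-0.15,"dx":0,"dy":0,"dz":0,"ax":0,"ay":0,"az":0},{"claw":-0.15,"dx":0,"dy":0,"dz":0,"ax":0,"ay":0,"az":0},{"claw":-0.15,"dx":0,"dy":0,"dz":0,"ax":0,"ay":0,"az":0},{"claw":-0.15,"dx":0,"dy":0,"dz":0,"ax":0,"ay":0,"az":0}]'
python3 -m crank '[{"claw":-0.15,"dx":0,"dy":0,"dz":-0.3,"ax":0,"ay":0,"az":0},{"claw":-0.15,"dx":0,"dy":0,"dz":-0.6,"ax":0,"ay":0,"az":0},{"claw":-0.15,"dx":0,"dy":0,"dz":-0.8,"ax":0,"ay":0,"az":0},{"claw":-0.15,"dx":0,"dy":0,"dz":-0.8,"ax":0,"ay":0,"az":0},{"claw":-0.15,"dx":0,"dy":0,"dz":-0.8,"ax":0,"ay":0,"az":0},{"claw":-0.15,"dx":0,"dy":0,"dz":-0.6,"ax":0,"ay":0,"az":0},{"claw":-0.15,"dx":0,"dy":0,"dz":0,"ax":0,"ay":0,"az":0}]'
python3 -m crank '[{"claw":-0.15,"dx":-0.4,"dy":-0.7,"dz":0,"ax":0,"ay":0,"az":0},{"claw":-0.15,"dx":-0.4,"dy":-0.9,"dz":0,"ax":0,"ay":0,"az":0},{"claw":-0.15,"dx":-0.4,"dy":-0.9,"dz":0,"ax":0,"ay":0,"az":0},{"claw":-0.15,"dx":-0.4,"dy":-0.9,"dz":0,"ax":0,"ay":0,"az":0},{"claw":-0.15,"dx":-0.4,"dy":-0.9,"dz":0,"ax":0,"ay":0,"az":0},{"claw":-0.15,"dx":-0.4,"dy":-0.9,"dz":0,"ax":0,"ay":0,"az":0},{"claw":-0.15,"dx":0,"dy":-0.5,"dz":0,"ax":0,"ay":0,"az":0},{"claw":-0.15,"dx":0,"dy":0,"dz":0,"ax":0,"ay":0,"az":0}]'
python3 -c "
from h import *
f=lambda c,x,y:cv2.resize(c['color'][y:y+100,x:x+100,::-1],None,fx=4,fy=4,interpolation=2)
cv2.imwrite('pics/end.png',np.hstack([f(r.camera('top'),270,140),f(r.camera('side'),290,180)]))"
```

```text
time: 13.5
ee_pos: [0.5585, -0.1614, 0.0914]
eef_rot: [0.996, -0.095, 0.0, -0.0]
ft_force: [-1.1, 0.5, 0.8]
width: 0.0483
grip_force: 0.0
time: 14.08
ee_pos: [0.5601, -0.1622, 0.2131]
eef_rot: [0.995, -0.095, 0.003, -0.0]
ft_force: [0.9, -0.3, 0.8]
width: 0.0496
grip_force: 0.0
time: 14.75
ee_pos: [0.5196, 0.0244, 0.2083]
eef_rot: [0.996, -0.092, -0.0, -0.001]
ft_force: [-0.4, 0.7, 0.0]
width: 0.0501
grip_force: 0.0
```

View pics/end.png

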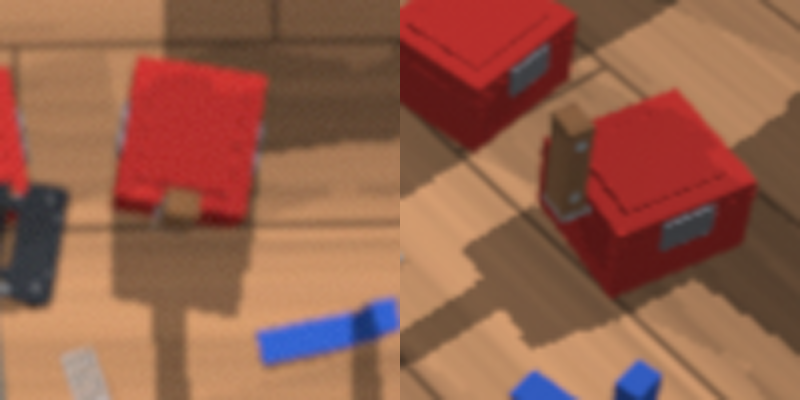

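The gauge stands upright against the right box's front face (side-crop (572,165), top-crop (182,205)), with the blade fully in and the gripper clear. I hand the job in.

```bash
python3 -c "
from bench import r
print(r.close_job())"
```

```text
the job is handed in; nothing more can be done
None
```

I handed the job in with the gauge upright in the right box's gap, pushed in up to its handle and let go; its blade slid all the way in with no jam, so I did not probe the middle or left box.

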